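Inspect two dowel joints with a reading lens

ROBOT

A 6-joint arm with a two-finger parallel gripper is mounted at the origin on the work surface. World frame = base frame: x ahead of the robot, y to its left, z up, the work surface at z = 0. Lengths are in m, angles in rad, forces in N, time in s.
With the tool pointing down it reaches from about 0.35 to 0.875 m from the base axis. Payload 15.5 kg.
Tool frame: the origin (TCP) lies between the finger pads; the fingertips stand 22 mm ahead of it and the grasp point (between the pads) lies 3 mm ahead of it; x points along the fingers, y is the direction in which the jaws open and shut, and the axes are right-handed (so a half turn about x gives the same grasp; the last joint's range is limited). The gripper opens to 85 mm and grips with 20 to 120 N. Pads are 22 mm wide; open, the fingers measure 114 mm over their backs; the gripper's body (76 mm by 85 mm) begins 54 mm behind the grasp point. The pads swing forward as they close: fully open they stand 13 mm farther back than shut.
Start: joints at [-1.405, 0.494, 1.345, -0, 1.302, -0.096], TCP at [0.161, -0.604, 0.253] pointing down, gripper open.
Joint ranges: [-2.91, 2.91], [-0.82, 2.16], [0.22, 2.67], [-1.22, 4.37], [0.12, 2.79], [-3.08, 3.08]. Speed limits (rad/s): [1.89, 1.89, 2.57, 3.01, 3.01, 3.01].

INTERFACE

Orientations are given as [roll, pitch, yaw] about the fixed x, y, z axes, in that order (R = Rz(yaw) Ry(pitch) Rx(roll)).
In Python, from rig import readout, imaging, ticket gives the robot as it stands.
- The arm moves only by the tool arm_command, never from a script. Its argument "series" is one flat list of numbers, 7 for each row, row after row: the shift along the tool's x, y, z each as a share of 0.3 m, from -1 to 1, then the turn, a rotation vector about the tool's x, y, z each as a share of 45 degrees, from -1 to 1, then the opening, from 0 (shut) to 1 (fully open). In form: [tx, ty, tz, rx, ry, rz, fingers, tx, ty, tz, rx, ry, rz, fingers, ...]. A call has exactly 5 rows; each row is the pose to reach, as a shift and turn from the pose measured when the call began, along the tool's axes at that moment; what a row does not reach only later rows make up. A row lasts 1/8 s, in which the tool goes at most 62.5 mm and 10.7 degrees, less where a joint would pass 70% of its speed; a pose out of reach is approached as far as the arm can. A call with a number of a shift or a turn outside -1 to 1 is refused whole. A call with a gripper value outside its range is refused whole. The fingers move at their own pace and stop on an object; "squeeze" is the grip in N (left out, the last holds). Time passes only in rows, so rows that repeat a pose let the fingers close, or fill a call up. It gives the time, the measured TCP pose, the force and the opening at its end, in the units of the state.
- readout.sense(): the state, without advancing time (a new reading comes with each control period).
- imaging.camera(name): name is "scene" or "top"; returns a dict with "image" (420x560x3 uint8, red, green, blue), "mtx" (3x3 intrinsics, pixels), "rvec" (rotation vector, rad) and "tvec" (3), from world to camera coordinates, as OpenCV has them. Camera axes: x right, y down, z forward; pixel columns grow to the right and rows downward; lengths in m; the calibration is good to about 2 mm. A picture is of the moment at which its call begins. There is no depth.
- ticket.job_done(): hands the job in, once; it reports no verdict.
The state is a dict: "t": time; "joint_pos": joint angles; "dq": joint speeds; "tau": joint torques, N m; "tool_pos": TCP position; "ee_rot": TCP orientation; "contact_force": force on the tool from outside, world axes, zero at the start; "wrist_torque": the same for the moment, N m; "grip_width": opening from 0.0 (shut) to 1.0 (fully open).
Only numpy, scipy, OpenCV 4.12 (cv2) and the standard library are available. Lean on these libraries where they do the work, as an engineer would, in place of code of your own. Each camera call takes 0.05 s, during which the arm holds its last target. There are 200 camera calls.

TASK

Pick the reading lens off its wooden rest by the handle and hold it still and level, centred over the red-ringed dowel joint of the clamped drawer, with the lens at the height of the yellow collar on the focus gauge, for a good two seconds; then hold it in the same way over the blue-ringed joint. Finish while still holding the lens there, resting on nothing; never drop it or lay it on the bench. Do not touch the drawer or shift the collar, and leave everything else where it is.

Things in the scene. Friction and masses are not known exactly. Their poses are not given: they have to be found in the camera images.
- loupe_grip (a point): Reading lens (0.16 kg), where to grip it: centre of its straight black handle (16 mm wide, 18 mm tall, flat sides), near its balance point. x runs along the handle towards the glass, z is up, square to the glass. The handle reaches from 101 mm behind (brass end) to 60 mm ahead of this point. It starts level on its rest, this point 53 mm above the bench, free for fingers on both sides.
- loupe_lens (a point): Centre of the glass of the same reading lens (steel rim 75 mm across, 10 mm thick), 110 mm along +x from loupe_grip and at the same level; same axes, z square to the glass (pointing up at the start, and so it should stay). This is the point that belongs over the joint and level with the collar.
- loupe: The reading lens as a whole; origin 9 mm under loupe_grip, same axes.
- rest: Wooden rest, fixed: a board 190 x 70 x 14 mm with two cross blocks 50 mm wide, 14 mm thick, tops 44 mm above the bench, at 62 mm behind and 52 mm ahead of loupe_grip; the handle lies across them. Origin on the bench under loupe_grip, x along the handle towards the glass.
- drawer: Small pine drawer, fixed to the bench, open on top, 180 (x) x 260 (y) x 80 mm tall, 30 mm square posts at its four corners; held in two bar clamps (blue and yellow heads) that lie lower than 70 mm and reach 120 mm from the centre in x and 165 mm in y. Origin: centre of its underside, on the bench.
- red_joint (a point): Centre of the red-ringed dowel joint (broad flat red ring 27 mm across round a dark dowel end), on the top face of one corner post of the drawer, 80 mm above the bench. Which corner varies.
- blue_joint (a point): Centre of the blue-ringed dowel joint, likewise on another corner post, 80 mm above the bench. The two other posts have a dark dowel end without a ring.
- gauge: Focus gauge, fixed, to the right of the drawer: a thin upright steel post 12 mm across and 190 mm tall on a round dark foot 72 mm across. Origin: underside of the foot.
- focus_collar (a point): Centre of the yellow collar (34 mm across, 12 mm tall) on the gauge's post, z up. Its height, 130 to 170 mm above the bench, is where the lens must be held; it stays where it is unless pushed.
- glue: Bystander: yellow glue bottle, 60 mm across, 120 mm tall, standing beyond the drawer to the left. Origin at its underside.
- hammer: Bystander: hammer lying flat, beyond the lens rest. Origin at its underside.
- offcut: Bystander: pine offcut 50 x 120 x 35 mm lying flat, between the robot and the drawer, to the right. Origin at its underside.
- screw_jar: Bystander: glass jar with steel lid, 70 mm across, 80 mm tall, to the right. Origin at its underside.

How it is judged:
On the way, in this order (a step that is already met when the one before it is completed fails the run):
1. the lens is lifted off its rest in the fingers (height (world z) of loupe_grip above 0.075 m and contact force between loupe and the fingers above 1 N and contact force between loupe and rest below 0.05 N and contact force between loupe and drawer below 0.05 N and contact force between loupe and gauge below 0.05 N and contact force between loupe and glue below 0.05 N), for 0.2 s.
2. the lens is held still and level at collar height, centred over the red-ringed joint, for 1.5 s (horizontal distance between loupe_lens and red_joint below 0.015 m and z of loupe_lens in the frame of focus_collar between -0.008 and 0.008 m and angle between loupe_lens's own z axis and vertical below 0.12 rad and linear speed of loupe below 0.03 m/s and angular speed of loupe below 0.3 rad/s and contact force between loupe and the fingers above 1 N and contact force between loupe and rest below 0.05 N and contact force between loupe and drawer below 0.05 N and contact force between loupe and gauge below 0.05 N and contact force between loupe and glue below 0.05 N), for 1.5 s.
At the end, for the whole second after the job is handed in: The lens is still held in the fingers, resting on nothing: centre within 15 mm (horizontally) of the blue-ringed joint, within 8 mm of the collar's height, level within 0.12 rad, and still (under 30 mm/s and 0.3 rad/s) (horizontal distance between loupe_lens and blue_joint below 0.015 m and z of loupe_lens in the frame of focus_collar between -0.008 and 0.008 m and angle between loupe_lens's own z axis and vertical below 0.12 rad and linear speed of loupe below 0.03 m/s and angular speed of loupe below 0.3 rad/s and contact force between loupe and the fingers above 1 N and contact force between loupe and rest below 0.05 N and contact force between loupe and drawer below 0.05 N and contact force between loupe and gauge below 0.05 N and contact force between loupe and glue below 0.05 N and height (world z) of loupe_lens above 0.115 m); the arm keeps its last pose, push and grip.
It fails at once if the lens or the robot touches the drawer (over 1 N) (contact force between any of loupe, the fingers, the arm and drawer above 1 N).
It fails at once if the collar is shifted by more than 4 mm (distance of focus_collar from where it was at the start of the episode above 0.004 m).
It fails at once if the lens is dropped or put down on the bench (height (world z) of loupe_lens below 0.035 m).
It fails at once if a bystander (glue, hammer, offcut, jar) is moved by more than 20 mm (distance of any of glue, hammer, offcut, screw_jar from where it was at the start of the episode above 0.02 m).
It also fails if it takes over 54 s, if anything falls off the work surface, if the arm or the gripper's body presses on something with over 40 N, if the wrist force passes 120 N, or if a joint passes its speed limit or range.

## Working session

There is one attempt and no reset: what is moved stays moved. The work goes in short steps, Python scripts to look and compute and a tool call to move; the robot and the scene stay as the last step left them, time stands still between calls to the robot, and variables do not carry over. Pictures are saved under pics/ and viewed, about 8 in all and at most 12, crops included, and the job is handed in when it is done.

Besides the shell and the picture viewer there is one more tool, called by a JSON object that holds its "name" and its "arguments", one argument or row to a line. arm_command: Moves the arm, as the interface text tells. Its arguments: {"type":"object","properties":{"series":{"type":"array","items":{"type":"number","minimum":-1,"maximum":1}},"squeeze":{"type":"number"}},"required":["series"]}

```bash
mkdir -p pics
cat > h.py <<'E'
import numpy as np, cv2
from rig import readout, imaging, ticket
def snap(n,f):
    c=imaging.camera(n); np.savez(f'pics/{f}.npz',**{k:np.array(v) for k,v in c.items()})
    cv2.imwrite(f'pics/{f}.png',cv2.cvtColor(c['image'],cv2.COLOR_RGB2BGR)); return c
def load(f): return np.load(f'pics/{f}.npz')
def ray(c,uv):
    R=cv2.Rodrigues(c['rvec'])[0]; p=cv2.undistortPoints(np.array([[uv]],float),c['mtx'],None)[0,0]
    return -R.T@np.array(c['tvec']).ravel(), R.T@np.array([*p,1.])
def onz(c,uv,z):
    o,d=ray(c,uv); return o+d*(z-o[2])/d[2]
def tri(ca,a,cb,b):
    P=[c['mtx']@np.c_[cv2.Rodrigues(c['rvec'])[0],np.array(c['tvec']).ravel()] for c in (ca,cb)]
    X=cv2.triangulatePoints(P[0],P[1],np.array(a,float),np.array(b,float))[:,0]; return X[:3]/X[3]
def proj(c,X): return cv2.projectPoints(np.array(X,float).reshape(-1,3),c['rvec'],c['tvec'],c['mtx'],None)[0][:,0]
E
python3 - <<'E'
from h import *
for n in('scene','top'):
    c=snap(n,n+'0'); o=ray(c,(280,210)); print(n,o)
s=readout.sense(); print(s['tool_pos'],s['ee_rot'],s['t'],s['contact_force'])
E
```

```text
scene (array([ 1.51710187, -0.17050578,  1.07558083]), array([-0.70911922,  0.05994978, -0.70320965]))
top (array([ 0.40219089, -0.01902202,  1.24014944]), array([ 0.11554647, -0.02174276, -0.99309466]))
[ 0.16110755 -0.60359301  0.25276102] [-1.65019565  1.56973613  1.75219439] 0.1 [-0.09152687 -0.3883177  -0.29474503]
```

View pics/scene0.png

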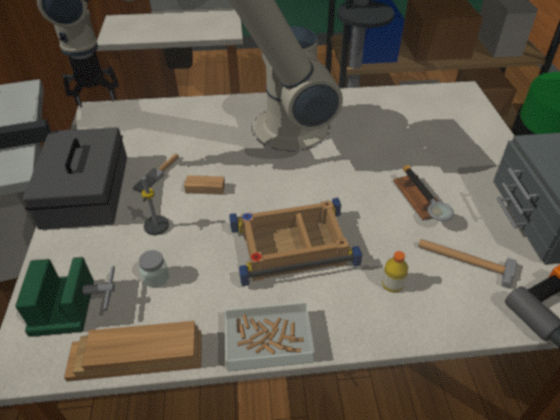

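View pics/top0.png

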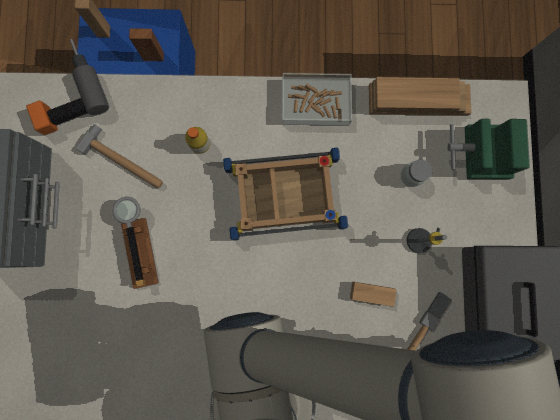

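The scene view shows the drawer with red ring at about (256,257), blue ring at (247,216), collar at (148,195) and lens at (441,211). In the top view red is (324,160), blue (331,214), collar (437,238) and lens (126,210). I'll enlarge these areas next.

Run:
```python
from h import *
def tile(f,u,v,w=80,h=60,k=5):
    im=cv2.imread(f'pics/{f}.png')[v:v+h,u:u+w]; im=cv2.resize(im,None,fx=k,fy=k,interpolation=cv2.INTER_CUBIC)
    for i in range(0,w,10):
        cv2.line(im,(i*k,0),(i*k,6),(255,255,0),1); cv2.putText(im,str(u+i),(i*k,16),0,.35,(255,255,0),1)
    for i in range(0,h,10):
        cv2.line(im,(0,i*k),(6,i*k),(255,255,0),1); cv2.putText(im,str(v+i),(8,i*k+4),0,.35,(255,255,0),1)
    return im
a=np.vstack([np.hstack([tile('scene0',390,160),tile('scene0',115,165)]),np.hstack([tile('top0',95,190,107,80,400/107)[:300,:400] if 0 else cv2.resize(tile('top0',90,192,136,102,3),(400,300)),tile('top0',390,210)])])
cv2.imwrite('pics/c1.png',a)
# ring blobs
for f in('scene0','top0'):
    im=cv2.imread(f'pics/{f}.png'); hsv=cv2.cvtColor(im,cv2.COLOR_BGR2HSV)
    H,S,V=[hsv[...,i].astype(int) for i in range(3)]
    for nm,m in (('red',((H<5)|(H>173))&(S>150)&(V>90)),('blue',(H>105)&(H<130)&(S>130)&(V>60)),('yel',(H>22)&(H<32)&(S>150)&(V>90))):
        n,l,st,ce=cv2.connectedComponentsWithStats(m.astype(np.uint8))
        print(f,nm,[(st[i].tolist(),ce[i].round(1).tolist()) for i in range(1,n) if 12<st[i,4]<400])
```

```text
scene0 red [([252, 254, 9, 6, 40], [255.6, 256.6])]
scene0 blue []
scene0 yel [([142, 189, 12, 9, 62], [147.5, 193.4]), ([239, 219, 3, 9, 21], [239.8, 222.9]), ([385, 259, 22, 19, 276], [395.0, 268.8]), ([248, 263, 4, 8, 21], [249.2, 266.7])]
top0 red [([320, 156, 9, 10, 57], [323.8, 160.4])]
top0 blue [([332, 148, 7, 11, 53], [335.2, 153.1]), ([224, 158, 7, 12, 68], [226.9, 163.5]), ([326, 210, 9, 9, 53], [330.0, 214.2]), ([341, 216, 6, 12, 62], [343.4, 221.4]), ([230, 227, 8, 12, 73], [233.6, 232.7])]
top0 yel [([195, 127, 12, 19, 145], [200.4, 137.6]), ([329, 155, 3, 10, 15], [330.2, 159.9]), ([336, 212, 3, 10, 15], [336.7, 216.7]), ([238, 225, 4, 8, 19], [239.2, 229.3]), ([431, 232, 10, 4, 29], [435.1, 233.7]), ([431, 240, 10, 4, 26], [435.3, 241.7])]
```

View pics/c1.png

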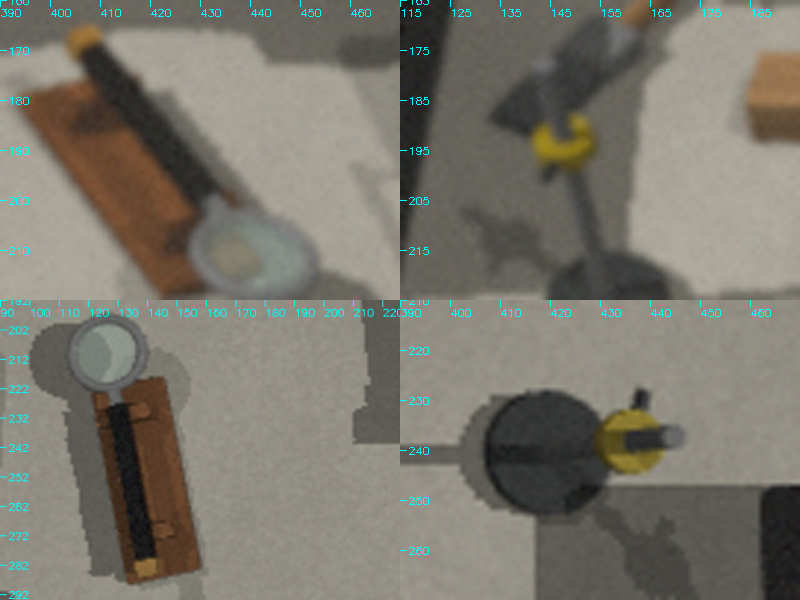

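Run:
```python
from h import *
from scipy.optimize import least_squares as ls
S,T=load('scene0'),load('top0')
def q(u0,v0,px,py,k): return np.array([u0+(px+.5)/k-.5, v0+(py+.5)/k-.5])
# rings
for n,s,t in(('red',(255.6,256.6),(323.8,160.4)),('blue',None,(330.0,214.2))):
    print(n,'top@.08',onz(T,t,.08), 'scene@.08' ,s and onz(S,s,.08), s and tri(S,s,T,t))
    if not s: print('blue scene pred',proj(S,onz(T,t,.08)))
# collar cylinder outline bounds
a=np.linspace(0,2*np.pi,90)
def cyl(c,r,h): return np.array([[c[0]+r*np.cos(i),c[1]+r*np.sin(i),c[2]+z] for z in(-h/2,h/2) for i in a])
def bb(c,P): p=proj(c,P); return np.r_[p.min(0),p.max(0)]
oS=np.r_[q(115,165,132,117,5),q(115,165,197,169,5)]
oT=np.r_[q(390,210,597,408,5)-[80,60],q(390,210,664,474,5)-[80,60]]
print(oS,oT)
f=lambda c:np.r_[bb(S,cyl(c,.017,.012))-oS,bb(T,cyl(c,.017,.012))-oT]
r=ls(f,[.4,-.4,.15]); print('collar',r.x,r.fun.round(1)); print('tri',tri(S,(oS[:2]+oS[2:])/2,T,(oT[:2]+oT[2:])/2))
# lens
k=400/136
lT=(q(90,192,68,15,k)+q(90,192,148,92,k))/2; bT=q(90,192,146,268,k); eT=q(90,192,118,103,k)
# scene rim: find ellipse, left/right/top from crop
xS=[q(390,160,188,250,5)[0],q(390,160,319,250,5)[0],q(390,160,250,203,5)[1]]
bS=q(390,160,85,38,5)
g=np.array([xS[0],xS[2],xS[1]])
def m(p):
    x,y,z,w=p; d=np.array([np.cos(w),np.sin(w),0]); c=np.array([x,y,z]); L=c+.11*d; B=c-.095*d
    s=bb(S,cyl(L,.0375,.010)); t=bb(T,cyl(L,.0375,.010))
    return np.r_[s[:3]-g, (t[:2]+t[2:])/2-lT, proj(S,B)[0]-bS, proj(T,B)[0]-bT]
r=ls(m,[.3,.3,.053,.2]); print('lens',r.x,r.fun.round(1))
print('lens tri centre z check free; brass tri',tri(S,bS,T,bT))
```

```text
red top@.08 [ 0.67548581 -0.16463111  0.08      ] scene@.08 [ 0.67612261 -0.16427259  0.08      ] [ 0.67563743 -0.1644495   0.07947126]
blue top@.08 [ 0.52652078 -0.18039232  0.08      ] scene@.08 None None
blue scene pred [[246.52949669 215.93061649]]
[141.  188.  154.  198.4] [429.  231.2 442.4 244.4]
collar [ 0.46079424 -0.44722637  0.13230174] [-0.5 -0.6 -0.   0.5 -0.9 -0.1  0.4  0.1]
tri [ 0.46092409 -0.44716196  0.13232145]
lens [0.43172456 0.35401711 0.05462657 0.21423069] [-0.6  0.1  0.3 -0.3 -0.5 -0.2  0.1 -0.   0.5]
lens tri centre z check free; brass tri [0.34032693 0.33346017 0.05638167]
```

```bash
cat >> h.py <<'E'
from scipy.spatial.transform import Rotation as Ro
def go(p,yaw,flip=1):
    "tool pointing down, tool y square to the handle (yaw); print shares"
    s=readout.sense(); R=Ro.from_euler('xyz',s['ee_rot']); 
    y=flip*np.array([-np.sin(yaw),np.cos(yaw),0]); x=np.array([0,0,-1.]); G=Ro.from_matrix(np.c_[x,y,np.cross(x,y)])
    d=R.inv().apply(np.array(p)-s['tool_pos'])/.3; w=(R.inv()*G).as_rotvec()/(np.pi/4)
    print('t',s['t'],'pos',np.round(s['tool_pos'],4),'shift',d.round(3),'turn',w.round(3),'j',np.round(s['joint_pos'],2),'f',np.round(s['contact_force'],1),'g',s['grip_width'])
E
python3 - <<'E'
from h import *
s=readout.sense(); print(Ro.from_euler('xyz',s['ee_rot']).as_matrix().round(3))
go((.43,-.1,.25),.214); go((.43,-.1,.25),.214,-1)
E
```

```text
[[-0.     0.258 -0.966]
 [ 0.001 -0.966 -0.258]
 [-1.    -0.001 -0.   ]]
t 0.1 pos [ 0.1611 -0.6036  0.2528] shift [ 0.011 -1.391 -1.299] turn [-3.94e+00 -2.00e-03 -0.00e+00] j [-1.41  0.49  1.35 -0.    1.3  -0.1 ] f [-0.1 -0.4 -0.3] g 1.0021581894207392
t 0.1 pos [ 0.1611 -0.6036  0.2528] shift [ 0.011 -1.391 -1.299] turn [ 0.06  -0.     0.001] j [-1.41  0.49  1.35 -0.    1.3  -0.1 ] f [-0.1 -0.4 -0.3] g 1.0021581894207392
```

{"name": "arm_command", "arguments": {
  "series": [0, -0.7, -0.65, 0.06, 0, 0, 1, 0, -0.7, -0.65, 0.06, 0, 0, 1, 0, -0.7, -0.65, 0.06, 0, 0, 1, 0, -0.7, -0.65, 0.06, 0, 0, 1, 0, -0.7, -0.65, 0.06, 0, 0, 1],
  "squeeze": 70
}}

```text
t: 0.72
tool_pos: [0.2959, -0.3477, 0.2529]
ee_rot: [-1.57, 1.569, 1.787]
contact_force: [0.1, -0.0, 0.7]
grip_width: 1.002
```

{"name": "arm_command", "arguments": {
  "series": [0, -0.7, -0.65, 0, 0, 0, 1, 0, -0.7, -0.65, 0, 0, 0, 1, 0, -0.7, -0.65, 0, 0, 0, 1, 0, -0.7, -0.65, 0, 0, 0, 1, 0, -0.7, -0.65, 0, 0, 0, 1]
}}

```text
t: 1.35
tool_pos: [0.4425, -0.0985, 0.2533]
ee_rot: [-1.568, 1.569, 1.79]
contact_force: [0.4, -0.9, 0.0]
grip_width: 1.0
```

```bash
python3 -c "
from h import *
go((.432,.354,.2),.214,-1)"
```

```text
t 1.35 pos [ 0.4425 -0.0985  0.2533] shift [ 0.181 -1.48  -0.29 ] turn [0.003 0.    0.003] j [-0.35  0.25  1.75  0.    1.14  1.  ] f [ 0.4 -0.9  0. ] g 0.999763033676957
```

{"name": "arm_command", "arguments": {
  "series": [0.05, -0.8, -0.16, 0, 0, 0, 1, 0.05, -0.8, -0.16, 0, 0, 0, 1, 0.05, -0.8, -0.16, 0, 0, 0, 1, 0.05, -0.8, -0.16, 0, 0, 0, 1, 0.05, -0.8, -0.16, 0, 0, 0, 1]
}}

```text
t: 1.98
tool_pos: [0.437, 0.1498, 0.2384]
ee_rot: [-1.38, 1.568, 1.984]
contact_force: [0.1, -0.8, -0.0]
grip_width: 1.002
```

{"name": "arm_command", "arguments": {
  "series": [0.05, -0.68, -0.13, 0, 0, 0, 1, 0.05, -0.68, -0.13, 0, 0, 0, 1, 0.05, -0.68, -0.13, 0, 0, 0, 1, 0.05, -0.68, -0.13, 0, 0, 0, 1, 0.05, -0.68, -0.13, 0, 0, 0, 1]
}}

```text
t: 2.6
tool_pos: [0.4301, 0.358, 0.2234]
ee_rot: [-1.14, 1.568, 2.225]
contact_force: [0.2, -0.6, -0.0]
grip_width: 0.999
```

```bash
python3 -c "
from h import *
go((.432,.354,.056),.214,-1)
snap('scene','s1');snap('top','t1')
a=[cv2.resize(cv2.imread('pics/'+f+'.png')[v:v+100,u:u+134],(400,300),interpolation=2) for f,u,v in(('s1',370,120),('t1',90,190))]
cv2.imwrite('pics/c2.png',np.hstack(a))
for f,F in(('s1','scene0'),('t1','top0')): print(proj(load(F),[readout.sense()['tool_pos'],[.432,.354,.0535]]))
"
```

```text
t 2.6 pos [0.4301 0.358  0.2234] shift [ 0.558  0.016 -0.004] turn [0.012 0.001 0.003] j [0.59 0.43 1.55 0.   1.16 1.93] f [ 0.2 -0.6 -0. ] g 0.9990263647159372
[[432.98171231 141.24496643]
 [421.23172869 186.68104297]]
[[109.11232043 247.43130049]
 [133.26949369 248.61740945]]
```

View pics/c2.png

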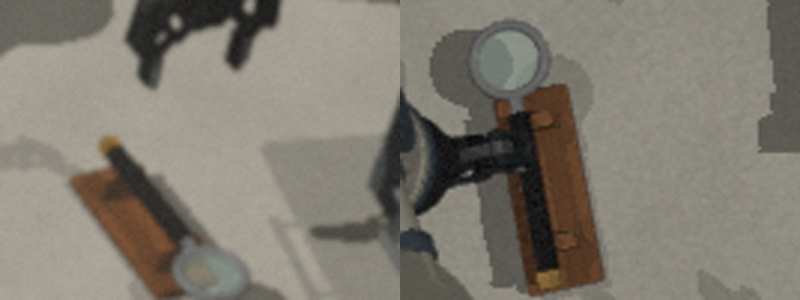

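The open fingers stand square across the handle in both views: at about (437,140) in the scene view and (125,240) in the top view. I'll descend, then close.

{"name": "arm_command", "arguments": {
  "series": [0.15, 0.016, -0.004, 0.012, 0, 0, 1, 0.25, 0.016, -0.004, 0.012, 0, 0, 1, 0.35, 0.016, -0.004, 0.012, 0, 0, 1, 0.4, 0.016, -0.004, 0.012, 0, 0, 1, 0.4, 0.016, -0.004, 0.012, 0, 0, 1]
}}

```text
t: 3.32
tool_pos: [0.4323, 0.3512, 0.1034]
ee_rot: [-0.573, 1.568, 2.78]
contact_force: [-0.4, 0.2, 0.6]
grip_width: 1.001
```

```bash
python3 -c "
from h import *
go((.432,.354,.057),.214,-1)"
```

```text
t 3.325 pos [0.4323 0.3512 0.1034] shift [ 0.155 -0.009 -0.001] turn [-0.004  0.003  0.002] j [0.57 0.59 1.67 0.   0.88 1.93] f [-0.4  0.2  0.6] g 1.0014708218116057
```

{"name": "arm_command", "arguments": {
  "series": [0.06, -0.009, 0, 0, 0.003, 0.002, 1, 0.12, -0.009, 0, 0, 0.003, 0.002, 1, 0.155, -0.009, 0, 0, 0.003, 0.002, 1, 0.155, -0.009, 0, 0, 0.003, 0.002, 1, 0.155, -0.009, 0, 0, 0.003, 0.002, 1]
}}

```text
t: 3.95
tool_pos: [0.432, 0.3541, 0.0577]
ee_rot: [-2.668, 1.57, 0.685]
contact_force: [1.0, 0.3, -0.3]
grip_width: 1.0
```

```bash
python3 -c "
from h import *
go((.432,.354,.057),.214,-1)
snap('scene','s2');snap('top','t2')
a=[cv2.resize(cv2.imread('pics/'+f+'.png')[v:v+100,u:u+134],(400,300),interpolation=2) for f,u,v in(('s2',360,140),('t2',90,190))]
cv2.imwrite('pics/c3.png',np.hstack(a))"
```

```text
t 3.95 pos [0.432  0.3541 0.0577] shift [0.002 0.    0.   ] turn [-0.004 -0.001  0.001] j [0.58 0.66 1.7  0.   0.78 1.94] f [ 1.   0.3 -0.3] g 1.0003472134254712
```

View pics/c3.png

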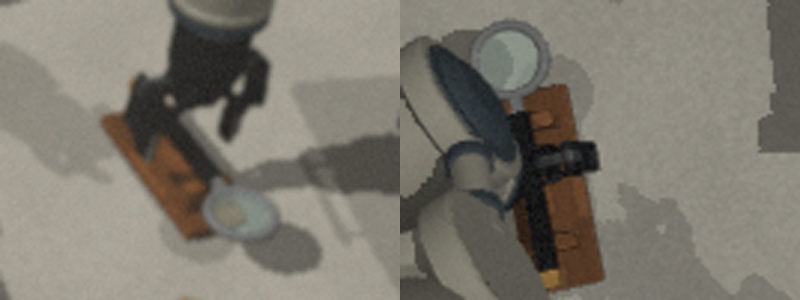

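The fingers straddle the handle between the two cross blocks. Closing now.

{"name": "arm_command", "arguments": {
  "series": [0, 0, 0, 0, 0, 0, 0.5, 0, 0, 0, 0, 0, 0, 0.3, 0, 0, 0, 0, 0, 0, 0, 0, 0, 0, 0, 0, 0, 0, 0, 0, 0, 0, 0, 0, 0],
  "squeeze": 70
}}

```text
t: 4.68
tool_pos: [0.432, 0.3541, 0.0578]
ee_rot: [-2.721, 1.57, 0.632]
contact_force: [-1.2, -0.1, 5.3]
grip_width: 0.173
```

{"name": "arm_command", "arguments": {
  "series": [0, 0, 0, 0, 0, 0, 0, 0, 0, 0, 0, 0, 0, 0, 0, 0, 0, 0, 0, 0, 0, 0, 0, 0, 0, 0, 0, 0, 0, 0, 0, 0, 0, 0, 0]
}}

```text
t: 5.3
tool_pos: [0.432, 0.3541, 0.0578]
ee_rot: [-2.737, 1.57, 0.616]
contact_force: [-1.2, -0.6, 2.4]
grip_width: 0.173
```

```bash
python3 -c "
from h import *
go((.432,.354,.2),.214,-1)"
```

```text
t 5.3 pos [0.432  0.3541 0.0578] shift [-0.474  0.    -0.   ] turn [-0.004 -0.001  0.001] j [0.58 0.66 1.7  0.   0.78 1.94] f [-1.2 -0.6  2.4] g 0.1732846801252445
```

{"name": "arm_command", "arguments": {
  "series": [-0.06, 0, 0, 0, 0, 0, 0, -0.16, 0, 0, 0, 0, 0, 0, -0.28, 0, 0, 0, 0, 0, 0, -0.38, 0, 0, 0, 0, 0, 0, -0.42, 0, 0, 0, 0, 0, 0]
}}

```text
t: 5.92
tool_pos: [0.4323, 0.3543, 0.1851]
ee_rot: [-2.753, 1.568, 0.6]
contact_force: [-0.8, -0.4, -1.1]
grip_width: 0.174
```

{"name": "arm_command", "arguments": {
  "series": [0, 0, 0, 0, 0, 0, 0, 0, 0, 0, 0, 0, 0, 0, 0, 0, 0, 0, 0, 0, 0, 0, 0, 0, 0, 0, 0, 0, 0, 0, 0, 0, 0, 0, 0]
}}

```text
t: 6.55
tool_pos: [0.4322, 0.3542, 0.1848]
ee_rot: [-2.754, 1.568, 0.598]
contact_force: [-0.2, -0.1, -1.5]
grip_width: 0.172
```

```bash
python3 -c "
from h import *
go((.568,-.188,.185),.214,-1)
snap('scene','s3');snap('top','t3')
a=[cv2.resize(cv2.imread('pics/'+f+'.png')[v:v+100,u:u+134],(400,300),interpolation=2) for f,u,v in(('s3',370,120),('t3',60,180))]
cv2.imwrite('pics/c4.png',np.hstack(a))"
```

```text
t 6.55 pos [0.4322 0.3542 0.1848] shift [-0.002  1.862 -0.064] turn [-0.004 -0.003  0.001] j [0.58 0.48 1.59 0.   1.07 1.94] f [-0.2 -0.1 -1.5] g 0.17163810185219822
```

View pics/c4.png

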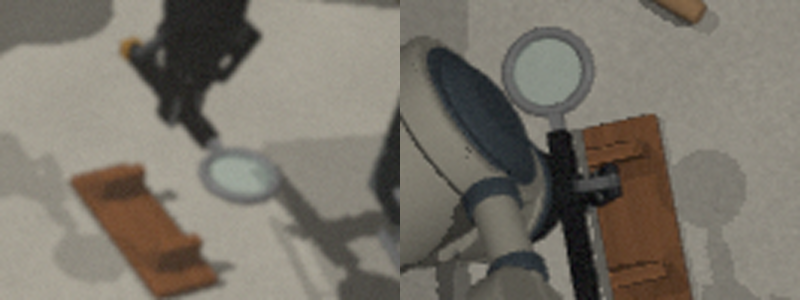

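The lens hangs level and clear of the rest (lens at about (450,178) in the scene view). I'll carry it over to the red joint next.

{"name": "arm_command", "arguments": {
  "series": [0, 0.08, 0, 0, 0, 0, 0, 0, 0.22, -0.01, 0, 0, 0, 0, 0, 0.38, -0.02, 0, 0, 0, 0, 0, 0.54, -0.02, 0, 0, 0, 0, 0, 0.66, -0.02, 0, 0, 0, 0]
}}

```text
t: 7.28
tool_pos: [0.4799, 0.1602, 0.1849]
ee_rot: [-2.818, 1.568, 0.534]
contact_force: [-0.4, -0.9, -1.9]
grip_width: 0.175
```

{"name": "arm_command", "arguments": {
  "series": [0, 0.14, 0, 0, 0, 0, 0, 0, 0.28, -0.01, 0, 0, 0, 0, 0, 0.42, -0.02, 0, 0, 0, 0, 0, 0.54, -0.02, 0, 0, 0, 0, 0, 0.64, -0.02, 0, 0, 0, 0]
}}

```text
t: 7.9
tool_pos: [0.5262, -0.0278, 0.1848]
ee_rot: [-2.895, 1.568, 0.456]
contact_force: [1.4, 0.2, -1.8]
grip_width: 0.176
```

```bash
python3 -c "
from h import *
go((.568,-.188,.135),.214,-1)"
```

```text
t 7.9 pos [ 0.5262 -0.0278  0.1848] shift [ 0.166  0.552 -0.024] turn [-0.005 -0.004  0.001] j [-0.17  0.44  1.67  0.    1.03  1.19] f [ 1.4  0.2 -1.8] g 0.1755320726573793
```

{"name": "arm_command", "arguments": {
  "series": [0, 0.14, 0, 0, -0.004, 0, 0, 0, 0.3, -0.01, 0, -0.004, 0, 0, 0, 0.44, -0.02, 0, -0.004, 0, 0, 0, 0.53, -0.024, -0.005, -0.004, 0, 0, 0, 0.552, -0.024, -0.005, -0.004, 0, 0]
}}

```text
t: 8.52
tool_pos: [0.568, -0.1897, 0.1845]
ee_rot: [-2.029, 1.57, 1.325]
contact_force: [-0.2, 0.5, -0.5]
grip_width: 0.171
```

{"name": "arm_command", "arguments": {
  "series": [0.02, 0, 0, 0, 0, 0, 0, 0.06, 0, 0, 0, 0, 0, 0, 0.1, 0, 0, 0, 0, 0, 0, 0.13, 0, 0, 0, 0, 0, 0, 0.14, 0, 0, 0, 0, 0, 0]
}}

```text
t: 9.15
tool_pos: [0.5677, -0.1893, 0.1416]
ee_rot: [-1.087, 1.569, 2.267]
contact_force: [0.7, 0.8, -0.9]
grip_width: 0.172
```

Run:
```python
from h import *
go((.568,-.188,.135),.214,-1)
snap('scene','s4');snap('top','t4')
def tile(f,u,v,w=80,h=60,k=5):
    im=cv2.imread(f'pics/{f}.png')[v:v+h,u:u+w]; im=cv2.resize(im,None,fx=k,fy=k,interpolation=cv2.INTER_CUBIC)
    for i in range(0,w,10):
        cv2.line(im,(i*k,0),(i*k,6),(255,255,0),1); cv2.putText(im,str(u+i),(i*k,16),0,.35,(255,255,0),1)
    for i in range(0,h,10):
        cv2.line(im,(0,i*k),(6,i*k),(255,255,0),1); cv2.putText(im,str(v+i),(8,i*k+4),0,.35,(255,255,0),1)
    return im
cv2.imwrite('pics/c5.png',np.hstack([tile('s4',220,200),tile('t4',290,130)]))
for f in('s4','t4'): print(proj(load(f),[.676,-.164,.137]))
```

```text
t 9.15 pos [ 0.5677 -0.1893  0.1416] shift [ 0.022 -0.004 -0.002] turn [-0.002  0.001  0.002] j [-0.42  0.58  1.53  0.    1.03  0.94] f [ 0.7  0.8 -0.9] g 0.17220201353427766
[[254.67417481 241.76537365]]
[[326.23813849 155.2120414 ]]
```

View pics/c5.png

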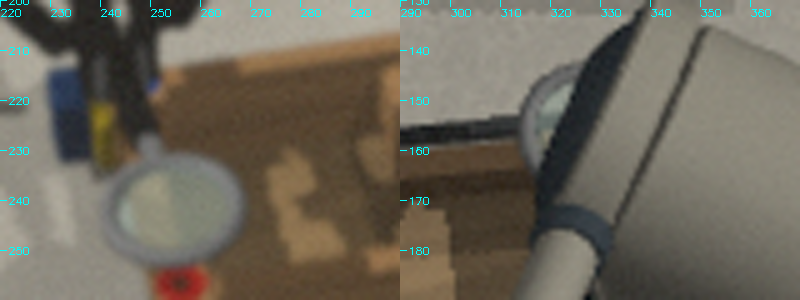

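The lens outline in the scene view is centred at about (254.4,241.2), against a predicted (254.7,241.8). It sits right above the red ring. I'll lower it about 5.5 mm to collar height and hold.

{"name": "arm_command", "arguments": {
  "series": [0.008, -0.004, -0.002, 0, 0, 0, 0, 0.018, -0.004, -0.002, 0, 0, 0, 0, 0.018, -0.004, -0.002, 0, 0, 0, 0, 0.018, -0.004, -0.002, 0, 0, 0, 0, 0.018, -0.004, -0.002, 0, 0, 0, 0]
}}

```text
t: 9.88
tool_pos: [0.5683, -0.1883, 0.1369]
ee_rot: [-1.62, 1.57, 1.734]
contact_force: [-0.3, -0.8, -1.6]
grip_width: 0.168
```

Run:
```python
from h import *
go((.568,-.188,.136),.214,-1)
snap('scene','s5'); c=load('s5'); S=load('scene0')
def tile(f,u,v,w=80,h=60,k=5):
    im=cv2.imread(f'pics/{f}.png')[v:v+h,u:u+w]; im=cv2.resize(im,None,fx=k,fy=k,interpolation=cv2.INTER_CUBIC)
    return im
a=np.linspace(0,6.283,60)
def draw(im,u,v,c3,r,h):
    for z in(-h/2,h/2):
        p=proj(c,[[c3[0]+r*np.cos(i),c3[1]+r*np.sin(i),c3[2]+z] for i in a]); p=((p-[u,v]+.5)*5-.5).astype(int)
        cv2.polylines(im,[p],True,(0,255,0),1)
    return im
A=draw(tile('s5',220,200),220,200,(.676,-.164,.132),.0375,.01)
B=draw(tile('s5',110,165),110,165,(.461,-.447,.132),.017,.012)
cv2.imwrite('pics/c6.png',np.hstack([A,B]))
```

```text
t 9.875 pos [ 0.5683 -0.1883  0.1369] shift [ 0.003 -0.001  0.001] turn [-0.002 -0.     0.001] j [-0.42  0.59  1.54  0.    1.02  0.94] f [-0.3 -0.8 -1.6] g 0.16785591442078984
```

View pics/c6.png

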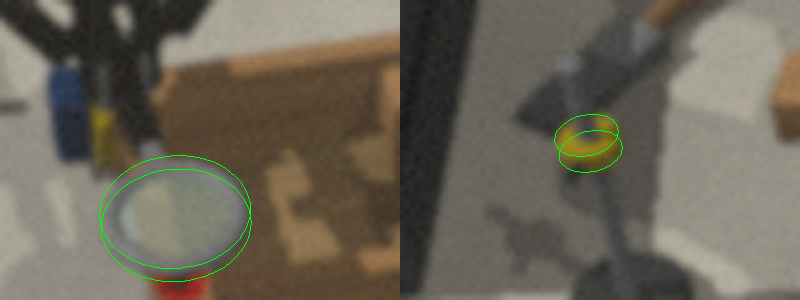

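The projected outlines at z = 0.132 match both the lens and the collar. I'll hold here for over 2 s.

{"name": "arm_command", "arguments": {
  "series": [0.003, 0, 0, 0, 0, 0, 0, 0.003, 0, 0, 0, 0, 0, 0, 0.003, 0, 0, 0, 0, 0, 0, 0.003, 0, 0, 0, 0, 0, 0, 0.003, 0, 0, 0, 0, 0, 0]
}}

```text
t: 10.55
tool_pos: [0.5683, -0.1883, 0.136]
ee_rot: [-1.582, 1.57, 1.772]
contact_force: [0.8, -0.5, -2.2]
grip_width: 0.176
```

{"name": "arm_command", "arguments": {
  "series": [0, 0, 0, 0, 0, 0, 0, 0, 0, 0, 0, 0, 0, 0, 0, 0, 0, 0, 0, 0, 0, 0, 0, 0, 0, 0, 0, 0, 0, 0, 0, 0, 0, 0, 0]
}}

```text
t: 11.18
tool_pos: [0.5683, -0.1883, 0.136]
ee_rot: [-1.577, 1.57, 1.777]
contact_force: [-0.6, -0.4, -2.0]
grip_width: 0.178
```

{"name": "arm_command", "arguments": {
  "series": [0, 0, 0, 0, 0, 0, 0, 0, 0, 0, 0, 0, 0, 0, 0, 0, 0, 0, 0, 0, 0, 0, 0, 0, 0, 0, 0, 0, 0, 0, 0, 0, 0, 0, 0]
}}

```text
t: 11.8
tool_pos: [0.5683, -0.1883, 0.136]
ee_rot: [-1.632, 1.57, 1.721]
contact_force: [0.1, 0.6, -1.4]
grip_width: 0.173
```

{"name": "arm_command", "arguments": {
  "series": [0, 0, 0, 0, 0, 0, 0, 0, 0, 0, 0, 0, 0, 0, 0, 0, 0, 0, 0, 0, 0, 0, 0, 0, 0, 0, 0, 0, 0, 0, 0, 0, 0, 0, 0]
}}

```text
t: 12.42
tool_pos: [0.5683, -0.1882, 0.136]
ee_rot: [-1.544, 1.57, 1.809]
contact_force: [-0.7, 0.4, -2.3]
grip_width: 0.174
```

{"name": "arm_command", "arguments": {
  "series": [0, 0, 0, 0, 0, 0, 0, 0, 0, 0, 0, 0, 0, 0, 0, 0, 0, 0, 0, 0, 0, 0, 0, 0, 0, 0, 0, 0, 0, 0, 0, 0, 0, 0, 0]
}}

```text
t: 13.05
tool_pos: [0.5683, -0.1883, 0.136]
ee_rot: [-1.575, 1.57, 1.779]
contact_force: [-0.5, 0.7, -2.1]
grip_width: 0.174
```

```bash
python3 -c "
from h import *
go((.419,-.2035,.136),.214,-1)"
```

```text
t 13.05 pos [ 0.5683 -0.1883  0.136 ] shift [ 0.    -0.055  0.497] turn [-0.002 -0.     0.001] j [-0.42  0.59  1.54  0.    1.01  0.94] f [-0.5  0.7 -2.1] g 0.17386892932502668
```

{"name": "arm_command", "arguments": {
  "series": [-0.02, -0.005, 0.04, 0, 0, 0, 0, -0.02, -0.015, 0.14, 0, 0, 0, 0, -0.02, -0.03, 0.26, 0, 0, 0, 0, -0.02, -0.04, 0.38, 0, 0, 0, 0, -0.02, -0.05, 0.46, 0, 0, 0, 0]
}}

```text
t: 13.68
tool_pos: [0.428, -0.2025, 0.1424]
ee_rot: [-1.208, 1.57, 2.145]
contact_force: [-0.4, -0.5, -1.7]
grip_width: 0.174
```

```bash
python3 -c "
from h import *
go((.419,-.2035,.136),.214,-1)"
```

```text
t 13.675 pos [ 0.428  -0.2025  0.1424] shift [ 0.021 -0.003  0.03 ] turn [-0.003  0.     0.001] j [-0.57  0.44  1.84  0.    0.86  0.79] f [-0.4 -0.5 -1.7] g 0.1737608176137183
```

{"name": "arm_command", "arguments": {
  "series": [0.01, -0.003, 0.02, 0, 0, 0, 0, 0.021, -0.003, 0.03, 0, 0, 0, 0, 0.021, -0.003, 0.03, 0, 0, 0, 0, 0.021, -0.003, 0.03, 0, 0, 0, 0, 0.021, -0.003, 0.03, 0, 0, 0, 0]
}}

```text
t: 14.3
tool_pos: [0.4194, -0.2035, 0.1361]
ee_rot: [-1.357, 1.57, 1.996]
contact_force: [0.6, 0.1, -0.9]
grip_width: 0.176
```

{"name": "arm_command", "arguments": {
  "series": [0, 0, 0, 0, 0, 0, 0, 0, 0, 0, 0, 0, 0, 0, 0, 0, 0, 0, 0, 0, 0, 0, 0, 0, 0, 0, 0, 0, 0, 0, 0, 0, 0, 0, 0]
}}

```text
t: 14.92
tool_pos: [0.4194, -0.2035, 0.1361]
ee_rot: [-1.33, 1.57, 2.024]
contact_force: [0.0, 0.0, -2.3]
grip_width: 0.177
```

Run:
```python
from h import *
go((.419,-.2035,.136),.214,-1)
snap('scene','s6'); snap('top','t6')
a=np.linspace(0,6.283,60)
def tile(f,u,v,cs,w=80,h=60,k=5):
    c=load(f); im=cv2.imread(f'pics/{f}.png')[v:v+h,u:u+w]; im=cv2.resize(im,None,fx=k,fy=k,interpolation=cv2.INTER_CUBIC)
    for c3,r,hh in cs:
      for z in(-hh/2,hh/2):
        p=proj(c,[[c3[0]+r*np.cos(i),c3[1]+r*np.sin(i),c3[2]+z] for i in a]); p=((p-[u,v]+.5)*5-.5).astype(int)
        cv2.polylines(im,[p],True,(0,255,0),1)
    return im
L=((.5265,-.1804,.132),.0375,.01); C=((.461,-.447,.132),.017,.012)
cv2.imwrite('pics/c7.png',np.vstack([np.hstack([tile('s6',205,170,[L]),tile('s6',110,165,[C])]),np.hstack([tile('t6',295,180,[L]),tile('t6',390,210,[C])])]))
```

```text
t 14.925 pos [ 0.4194 -0.2035  0.1361] shift [ 0.    -0.     0.001] turn [-0.002  0.     0.001] j [-0.58  0.45  1.86  0.    0.83  0.78] f [ 0.   0.  -2.3] g 0.17722643725104348
```

View pics/c7.png

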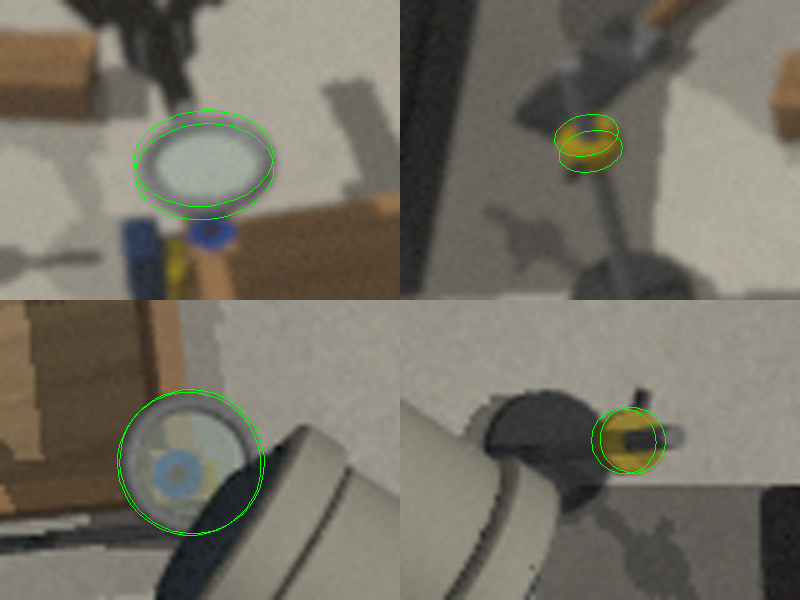

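The outlines match the lens and the collar in both views. The blue ring, now visible in the scene view at about (247.2,216.2), agrees with the predicted (246.5,215.9). I'll hold 2 s here, then hand in.

{"name": "arm_command", "arguments": {
  "series": [0, 0, 0, 0, 0, 0, 0, 0, 0, 0, 0, 0, 0, 0, 0, 0, 0, 0, 0, 0, 0, 0, 0, 0, 0, 0, 0, 0, 0, 0, 0, 0, 0, 0, 0]
}}

```text
t: 15.65
tool_pos: [0.4194, -0.2035, 0.1361]
ee_rot: [-1.302, 1.57, 2.052]
contact_force: [-0.1, 0.2, -1.6]
grip_width: 0.177
```

{"name": "arm_command", "arguments": {
  "series": [0, 0, 0, 0, 0, 0, 0, 0, 0, 0, 0, 0, 0, 0, 0, 0, 0, 0, 0, 0, 0, 0, 0, 0, 0, 0, 0, 0, 0, 0, 0, 0, 0, 0, 0]
}}

```text
t: 16.27
tool_pos: [0.4194, -0.2036, 0.1361]
ee_rot: [-1.324, 1.57, 2.03]
contact_force: [0.3, -0.3, -2.0]
grip_width: 0.174
```

{"name": "arm_command", "arguments": {
  "series": [0, 0, 0, 0, 0, 0, 0, 0, 0, 0, 0, 0, 0, 0, 0, 0, 0, 0, 0, 0, 0, 0, 0, 0, 0, 0, 0, 0, 0, 0, 0, 0, 0, 0, 0]
}}

```text
t: 16.9
tool_pos: [0.4194, -0.2035, 0.1361]
ee_rot: [-1.317, 1.57, 2.037]
contact_force: [-0.3, -0.1, -2.2]
grip_width: 0.175
```

```bash
python3 -c "
from h import *
go((.419,-.2035,.136),.214,-1)
print(ticket.job_done())"
```

```text
t 16.9 pos [ 0.4194 -0.2035  0.1361] shift [ 0.    -0.     0.001] turn [-0.002  0.     0.001] j [-0.58  0.45  1.86  0.    0.83  0.78] f [-0.3 -0.1 -2.2] g 0.17536874250084702
the job is handed in; nothing more can be done
None
```

I picked the lens up by its handle and held it over the red joint for about 3 s. I then carried it to the blue joint, held it there for about 2.5 s, and handed the job in at 16.9 s with it still in the fingers. No verdict is given, so the result rests on my own checks.

- **Position:** The projected outlines of the lens and collar, drawn at 0.132 m, matched the pictures to about a pixel (roughly 2 mm). At the blue joint I checked this in both cameras. At the red joint I used the scene camera, because the arm partly hid the lens in the top view.
- **Steadiness:** The arm was still in its last readings, with about 2 N of load, roughly the lens's weight.
- **Disagreement:** The cameras first put the handle at 0.0546 m, where the task text says 0.053 m. That is within the calibration error and well inside the 8 mm height tolerance.
- **Not checked:** I did not re-measure the bystanders afterwards. The tool stayed well clear of them along its path, and the force readings showed no knocks.

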